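# Lay the graver box down against the bench stop

### The job

The tall, open-topped wooden graver box stands upright in front of the low steel bench stop. With the fingertips only, tip it over away from the stop, let it down gently onto its side (no dropping or knocking over), and push it back so that it lies flat with its bottom flush against the stop and its open mouth facing away from the stop, ready for tools to be slid in. Do not grip or lift the box, and leave the other things on the bench where they are.

Things in the scene. Friction and masses are not known exactly. Their poses are not given: they have to be found in the camera images.
- graver_box: pale wooden box standing upright, empty, open at the top: 56 (x) by 76 (y) by 130 mm tall (z); walls 4 mm, floor 6 mm, so the mouth is 48 x 68 mm inside. Loose, 0.2 to 0.45 kg. Origin: centre of its underside; z points out through the mouth, -x is the broad side with a small brass plate, which faces away from the stop and shall lie on the bench; it starts 5 to 24 mm from the stop, turned up to 0.12 rad to it
- box_mouth (a point): centre of the box's open mouth, level with the rim, 130 mm from its underside along its z. Letting the mouth end drop the last 5 mm is still gentle; turning faster than 4 rad/s is a knock (a free fall from the balance point, about 24 degrees, reaches some 10 rad/s)
- box_front_foot (a point): middle of the lower edge of the box's -x side, 28 mm from the centre of its underside: the edge it turns over on, which stays down on the bench (a rise of more than 15 mm counts as lifting)
- bench_stop: bench stop: a straight steel bar fixed to the bench, 20 mm thick (its x), 150 mm long (its y), 32 mm high, two screws in its top. Origin at the centre of its underside; -x points to the side where the graver box stands, to the robot's right (world -y, within 0.25 rad)
- stop_face (a point): middle of the bar's front face, on the side of the graver box (10 mm from the bar's origin along its -x, 16 mm above the bench); the box's bottom shall come to rest against this face
- punch_cup: copper cup full of dark punches, 55 mm across, 94 mm tall, behind the stop; stands loose; to be left alone. Origin at the centre of its underside
- tin_rear_dark: dark flat tin, 58x87x30 mm, on the far side of the stop; loose; to be left alone. Origin at the centre of its underside
- pliers_red: pliers with red handles, about 53x102x12 mm, lying behind the stop; loose; to be left alone. Origin at the centre of its underside
- pot_white_lid: small pot with a white lid, 45 mm across, 25 mm tall, on the far side of the work; loose; to be left alone. Origin at the centre of its underside
- bench_brush: wooden bench brush, 202 mm long and 23 mm wide, lying on the robot's side of the work; loose; to be left alone. Origin at the centre of its underside
- engraver_white: engraver with a white handle, 88 mm long, 15 mm thick, lying just behind the stop; loose; to be left alone. Origin at the centre of its underside

How it is judged:
At the end, for the whole second after the job is handed in: The graver box lies flat on the bench on its -x side (within 0.06 rad), its mouth facing away from the stop, its bottom flush against the stop's front face (centre of the bottom within 6 mm of the face, square to it within 0.06 rad, and within 50 mm of the middle of the bar), at rest and released (angle between graver_box's own x axis and vertical below 0.06 rad and angle between graver_box's own z axis and vertical between 1.51 and 1.63 rad and x of graver_box in the frame of bench_stop above -0.016 m and angle between the z axis of graver_box and the x axis of bench_stop, either way round below 0.06 rad and x of box_mouth in the frame of bench_stop below -0.12 m and y of graver_box in the frame of bench_stop between -0.05 and 0.05 m and height (world z) of graver_box below 0.034 m and linear speed of graver_box below 0.01 m/s and angular speed of graver_box below 0.1 rad/s); the robot touches nothing.
It fails at once if the graver box is dropped or knocked over (turns faster than 4 rad/s) (angular speed of graver_box above 4 rad/s).
It fails at once if the graver box is lifted off the bench (its front lower edge rises over 15 mm) (height (world z) of box_front_foot above 0.015 m).
It fails at once if the graver box is gripped or pressed harder than 60 N (contact force between the fingers and graver_box above 60 N).
It fails at once if another thing on the bench is moved more than 20 mm (distance of any of punch_cup, tin_rear_dark, pliers_red, pot_white_lid, bench_brush, engraver_white from where it was at the start of the episode above 0.02 m).
It also fails if it takes over 72 s, if anything falls off the work surface, if the arm or the gripper's body presses on something with over 40 N, if the wrist force passes 120 N, or if a joint passes its speed limit or range.

### The arm

A 6-joint arm with a two-finger parallel gripper is mounted at the origin on a cart in front of the work surface, level with it; the furniture and walls round the work are solid. World frame = base frame: x ahead of the robot, y to its left, z up, the work surface at z = 0. Lengths are in m, angles in rad, forces in N, time in s.
With the tool pointing down it reaches from about 0.35 to 0.925 m from the base axis. Payload 6.4 kg.
Tool frame: the origin (TCP) lies midway between the tips of the shut fingers; the grasp point (between the pads) lies 19 mm behind it; z points along the fingers, x is the direction in which the jaws open and shut, and the axes are right-handed (so a half turn about z gives the same grasp; the last joint's range is limited). The gripper opens to 85 mm and grips with 20 to 120 N. Pads are 22 mm wide; open, the fingers measure 114 mm over their backs; the gripper's body (76 mm by 85 mm) begins 54 mm behind the grasp point. The pads swing forward as they close: fully open they stand 13 mm farther back than shut.
Start: joints at [1.124, 0.245, 1.558, -0, 1.339, -0.174], TCP at [0.175, 0.626, 0.231] pointing down, gripper open.
Joint ranges: [-3.13, 3.13], [-1.02, 2.26], [0.13, 2.54], [-0.95, 4.09], [0.21, 2.88], [-2.74, 2.74]. Speed limits (rad/s): [2.57, 2.57, 3.14, 3.14, 3.14, 3.14].

### API

Orientations are given as a unit quaternion [x, y, z, w].
In Python, from station import bot gives the robot as it stands.
- The arm moves only by the tool send_rows, never from a script. Its arguments are lists of equal length, an entry for each row: "gripper": the closure in counts, from 0 (fully open) to 255 (shut); "offset": the shift along the tool's x, y, z in m, a list of three; "dr": the turn, a rotation vector about the tool's x, y, z in degrees, a list of three. A call has exactly 8 rows; each row shifts and turns the commanded pose from where the row before left it, along the tool's axes as they then stand; what a row does not reach is not made up. A row lasts 1/8 s, in which the tool goes at most 62.5 mm and 10.7 degrees, less where a joint would pass 70% of its speed; a pose out of reach is approached as far as the arm can. A call with a gripper value outside its range is refused whole. The fingers move at their own pace and stop on an object; the grip force is fixed at half the most. Time passes only in rows, so rows that do not move let the fingers close, or fill a call up. It gives the time, the measured TCP pose, the force and the opening at its end, in the units of the state.
- bot.read_state(): the state, without advancing time (a new reading comes with each control period).
- bot.snapshot(name): name is "scene" or "top" or "wrist"; returns (picture, depth): 400x640x3 uint8, red, green, blue; 400x640 float32, m along the optical axis (not along the pixel's ray), 0 where there is no reading.
- bot.camera_model(name): a dict with "fx", "fy", "cx", "cy" (pixels), "extrinsics" (4x4, takes a point from world to camera coordinates). Camera axes: x right, y down, z forward; pixel columns grow to the right and rows downward; lengths in m; the calibration is good to about 2 mm. A picture is of the moment at which its call begins: read the wrist's pose just before it. camera_model takes no time and is no camera call; for the wrist camera it gives the pose at the moment of the call.
- bot.finish_job(): hands the job in, once; it reports no verdict.
The state is a dict: "t": time; "qpos": joint angles; "dq": joint speeds; "tau": joint torques, N m; "ee_pos": TCP position; "eef_rot": TCP orientation; "ft_force": force on the tool from outside, world axes, zero at the start; "torque": the same for the moment, N m; "opening": opening from 0.0 (shut) to 1.0 (fully open).
Only numpy, scipy, OpenCV 4.12 (cv2) and the standard library are available. Lean on these libraries where they do the work, as an engineer would, in place of code of your own. Each camera call takes 0.05 s, during which the arm holds its last target. There are 200 camera calls.

## Working session

There is one attempt and no reset: what is moved stays moved. The work goes in short steps, Python scripts to look and compute and a tool call to move; the robot and the scene stay as the last step left them, time stands still between calls to the robot, and variables do not carry over. Pictures are saved under pics/ and viewed, about 8 in all and at most 12, crops included, and the job is handed in when it is done.

Besides the shell and the picture viewer there is one more tool, called after "Call:" as name(argument=value, ...) on one line, values as JSON. send_rows: Moves the arm, as the interface text tells. Its arguments: {"type":"object","properties":{"gripper":{"type":"array"},"offset":{"type":"array"},"dr":{"type":"array"}},"required":["gripper","offset","dr"]}

```bash
mkdir -p pics; ls
cat > h.py <<'E'
import numpy as np, cv2
from station import bot
def snap(n, f=None):
    m=bot.camera_model(n); p,d=bot.snapshot(n)
    if f: cv2.imwrite('pics/'+f, p[:,:,::-1])
    return p,d,m
def cloud(d,m):
    v,u=np.mgrid[:d.shape[0],:d.shape[1]]
    c=np.stack([(u-m['cx'])/m['fx']*d,(v-m['cy'])/m['fy']*d,d],-1)
    T=np.linalg.inv(np.array(m['extrinsics']))
    w=c@T[:3,:3].T+T[:3,3]; w[d<=0]=np.nan
    return w
E
python3 - <<'E'
from h import *
s=bot.read_state();print({k:np.round(v,3) for k,v in s.items()})
for n in ['top','scene']:
    p,d,m=snap(n,n+'1.png'); np.savez(n+'1.npz',p=p,d=d,E=m['extrinsics'],k=[m[x] for x in('fx','fy','cx','cy')])
    print(n,np.round(np.linalg.inv(np.array(m['extrinsics'])),3),m['fx'])
E
```

```text
pics
{'t': np.float64(0.0), 'qpos': array([ 1.124,  0.246,  1.559,  0.   ,  1.339, -0.174]), 'dq': array([-0.002,  0.   ,  0.   ,  0.   , -0.002,  0.   ]), 'tau': array([-1.0000e-03, -4.2950e+01, -3.2614e+01, -0.0000e+00,  5.0000e-03,
        0.0000e+00]), 'ee_pos': array([0.175, 0.625, 0.23 ]), 'eef_rot': array([ 0.797,  0.604, -0.001,  0.   ]), 'ft_force': array([-0.333, -0.735,  0.192]), 'torque': array([-0.015, -0.005, -0.034]), 'opening': np.float64(0.999)}
top [[ 0.063 -0.978  0.2    0.354]
 [-0.998 -0.062  0.013  0.024]
 [-0.    -0.201 -0.98   1.004]
 [ 0.     0.     0.     1.   ]] 492.4445312086131
scene [[ 0.806 -0.235  0.544  0.051]
 [-0.593 -0.327  0.736 -0.593]
 [ 0.005 -0.915 -0.403  0.467]
 [ 0.     0.     0.     1.   ]] 433.9615175241123
```

View pics/top1.png

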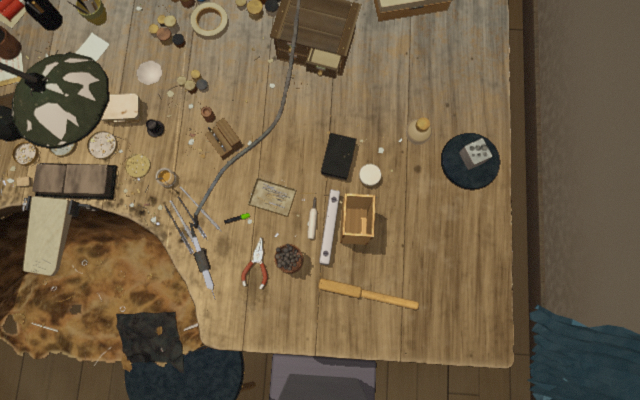

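View pics/scene1.png

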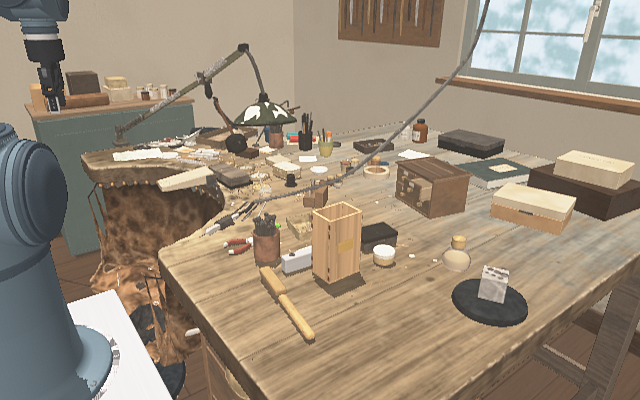

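The top view shows the bar at about (330,227), the box mouth at about (359,217), the cup at (289,258), the brush at (320–415,285–305) and the pot at (371,175). Next I measure the bar and box.

Run:
```python
from h import *
def ld(n):
    z=np.load(n+'1.npz');m=dict(zip(('fx','fy','cx','cy'),z['k']));m['extrinsics']=z['E'];return z['p'],z['d'],m
p,d,m=ld('top');w=cloud(d,m)
print('table z',np.nanmedian(w[310:340,350:480,2]))
def rect(mask,name):
    k,l,st,c=cv2.connectedComponentsWithStats(mask.astype(np.uint8)); i=1+np.argmax(st[1:,4]); q=w[l==i]
    r=cv2.minAreaRect((q[:,:2]*1000).astype(np.float32)); print(name,len(q),'z',np.round(np.nanmedian(q[:,2]),4),'c,size mm,ang',np.round(r[0],1),np.round(r[1],1),round(r[2],2)); print(np.round(cv2.boxPoints(r)).tolist())
    return q
Z=w[...,2];u=np.arange(640)[None,:]+0*Z;v=np.arange(400)[:,None]+0*Z
roi=(u>312)&(u<345)&(v>182)&(v<272)
rect(roi&(Z>.025)&(Z<.04),'bar')
roi=(u>335)&(u<385)&(v>185)&(v<250)
rect(roi&(Z>.12)&(Z<.14),'box rim')
# others
for n,(a,b,c,e) in dict(cup=(270,308,238,278),brush=(312,425,274,312),pot=(357,385,162,189),eng=(305,320,195,242)).items():
    roi=(u>a)&(u<b)&(v>c)&(v<e)&(Z>.006); rect(roi,n)
p,d,m=ld('scene');w=cloud(d,m);Z=w[...,2]
u=np.arange(640)[None,:]+0*Z;v=np.arange(400)[:,None]+0*Z
# front face (-x side): fit plane
roi=(u>305)&(u<368)&(v>195)&(v<290)&(Z>.02)&(Z<.125)
rect(roi&(Z>.03),'box scene')
```

```text
table z -0.0004086621857313233
bar 744 z 0.0315 c,size mm,ang [501.6  15.2] [ 19.9 149.5] 84.86
[[426.0, 12.0], [575.0, -1.0], [577.0, 18.0], [428.0, 32.0]]
box rim 367 z 0.129 c,size mm,ang [510.9 -35.4] [76.5 56.2] 0.16
[[473.0, -7.0], [473.0, -64.0], [549.0, -63.0], [549.0, -7.0]]
cup 623 z 0.0778 c,size mm,ang [431.2  90.2] [53.3 52.7] 48.63
[[394.0, 88.0], [433.0, 53.0], [469.0, 93.0], [429.0, 128.0]]
brush 965 z 0.017 c,size mm,ang [373.5 -69.3] [200.8  22.2] 80.83
[[347.0, -167.0], [368.0, -170.0], [400.0, 28.0], [379.0, 32.0]]
pot 384 z 0.0241 c,size mm,ang [614.8 -61.9] [43.5 43.7] 48.93
[[584.0, -64.0], [617.0, -93.0], [646.0, -60.0], [613.0, -31.0]]
eng 239 z 0.0127 c,size mm,ang [520.6  50.6] [14.9 86.3] 88.5
[[477.0, 44.0], [564.0, 42.0], [564.0, 57.0], [478.0, 59.0]]
box scene 2250 z 0.079 c,size mm,ang [536.8 -29.6] [ 92.2 138.3] 80.23
[[461.0, -63.0], [597.0, -87.0], [613.0, 4.0], [476.0, 28.0]]
```

```bash
cat >> h.py <<'E'
from scipy.spatial.transform import Rotation as Ro, Slerp
def R(phi,yaw=0):  # tool x along world x turned by yaw; tilt phi deg: tip towards +y
    return Ro.from_euler('z',yaw,degrees=True)*Ro.from_euler('x',180+phi,degrees=True)
def rows(way, start=None, g=None):
    """way: list of (pos,Rot); rows from the measured pose, rounding carried along"""
    s=bot.read_state(); p,r=start or (np.array(s['ee_pos']),Ro.from_quat(s['eef_rot']))
    O=[];D=[]
    for P,Q in way:
        o=np.round(r.inv().apply(np.array(P)-p),3); d=np.round(np.degrees((r.inv()*Q).as_rotvec())*2)/2
        p=p+r.apply(o); r=r*Ro.from_rotvec(np.radians(d)); O.append((o+0.).tolist()); D.append((d+0.).tolist())
    for i in range(0,len(O),8): print('offset',O[i:i+8],'\ndr',D[i:i+8])
def line(a,b,n):
    (p,r),(P,Q)=a,b; sl=Slerp([0,1],Ro.concatenate([r,Q]))
    return [(p+(P-p)*k/n, sl(k/n)) for k in range(1,n+1)]
def now():
    s=bot.read_state(); return np.array(s['ee_pos']),Ro.from_quat(s['eef_rot'])
E
python3 - <<'E'
from h import *
a=now(); b=(np.array([.511,-.06,.24]),R(25))
rows(line(a,b,16))
E
```

```text
offset [[-0.036, 0.032, -0.001], [-0.033, 0.034, -0.002], [-0.03, 0.037, -0.003], [-0.027, 0.039, -0.004], [-0.023, 0.041, -0.007], [-0.02, 0.043, -0.007], [-0.017, 0.044, -0.009], [-0.013, 0.045, -0.01]] 
dr [[1.5, 1.0, 4.5], [1.0, 1.0, 4.5], [1.5, 1.0, 4.5], [1.5, 1.0, 5.0], [1.0, 1.0, 4.5], [1.5, 1.0, 4.5], [1.5, 1.0, 4.5], [1.5, 1.0, 4.5]]
offset [[-0.009, 0.045, -0.011], [-0.005, 0.046, -0.013], [-0.002, 0.045, -0.014], [0.002, 0.046, -0.014], [0.007, 0.044, -0.016], [0.01, 0.044, -0.017], [0.014, 0.042, -0.017], [0.018, 0.04, -0.018]] 
dr [[1.0, 1.0, 4.5], [1.5, 1.0, 4.5], [1.5, 1.0, 4.5], [1.0, 1.5, 5.0], [1.5, 1.0, 4.5], [1.5, 1.0, 4.5], [1.0, 1.0, 4.5], [1.5, 1.0, 4.5]]
```

Call:
send_rows(gripper=[165,165,165,165,165,165,165,165], offset=[[-0.036,0.032,-0.001],[-0.033,0.034,-0.002],[-0.03,0.037,-0.003],[-0.027,0.039,-0.004],[-0.023,0.041,-0.007],[-0.02,0.043,-0.007],[-0.017,0.044,-0.009],[-0.013,0.045,-0.01]], dr=[[1.5,1.0,4.5],[1.0,1.0,4.5],[1.5,1.0,4.5],[1.5,1.0,5.0],[1.0,1.0,4.5],[1.5,1.0,4.5],[1.5,1.0,4.5],[1.5,1.0,4.5]])

```text
t: 1.1
ee_pos: [0.3436, 0.2813, 0.2357]
eef_rot: [0.94, 0.32, -0.002, -0.117]
ft_force: [0.6, -0.2, -0.6]
opening: 0.354
```

Call:
send_rows(gripper=[165,165,165,165,165,165,165,165], offset=[[-0.009,0.045,-0.011],[-0.005,0.046,-0.013],[-0.002,0.045,-0.014],[0.002,0.046,-0.014],[0.007,0.044,-0.016],[0.01,0.044,-0.017],[0.014,0.042,-0.017],[0.018,0.04,-0.018]], dr=[[1.0,1.0,4.5],[1.5,1.0,4.5],[1.5,1.0,4.5],[1.0,1.5,5.0],[1.5,1.0,4.5],[1.5,1.0,4.5],[1.0,1.0,4.5],[1.5,1.0,4.5]])

```text
t: 2.1
ee_pos: [0.5116, -0.0606, 0.2401]
eef_rot: [0.976, -0.001, 0.002, -0.218]
ft_force: [0.1, 0.8, -0.2]
opening: 0.355
```

Run:
```python
from h import *
print(np.round(bot.read_state()['qpos'],3))
p,d,m=snap('scene'); w=cloud(d,m)
cv2.imwrite('pics/s2.png',cv2.resize(p[60:300,220:460,::-1],None,fx=2.4,fy=2.4,interpolation=cv2.INTER_CUBIC))
# finger extents
sel=w.copy(); k=(np.abs(w[...,0]-.511)<.07)&(w[...,2]>.15)&(w[...,2]<.30)&(np.abs(w[...,1]+.06)<.1)
q=w[k]; pos,r=now(); l=r.inv().apply(q-pos)*1000
for z0 in range(-70,6,10):
    t=l[(l[:,2]>z0-10)&(l[:,2]<=z0)]
    if len(t): print(z0,len(t),np.round([t[:,0].min(),t[:,0].max(),t[:,1].min(),t[:,1].max(),t[:,2].max()],1))
```

```text
[-0.53  -0.003  1.859  0.379  1.52  -0.592]
-70 21 [-55.8  21.2   7.9  14.6 -70. ]
-60 190 [-59.4  52.1 -10.7  14.2 -60.1]
-50 214 [-54.6  50.1 -14.6  11.4 -50. ]
-40 193 [-50.1  44.4 -14.6  10.4 -40. ]
-30 114 [-32.9  22.  -15.4   9.2 -30. ]
-20 138 [-32.9  26.4 -15.3   8.4 -20. ]
-10 131 [-32.3  25.9 -15.9   8.4 -10.1]
0 99 [-31.2  23.8 -14.6   7.5  -0.1]
```

View pics/s2.png

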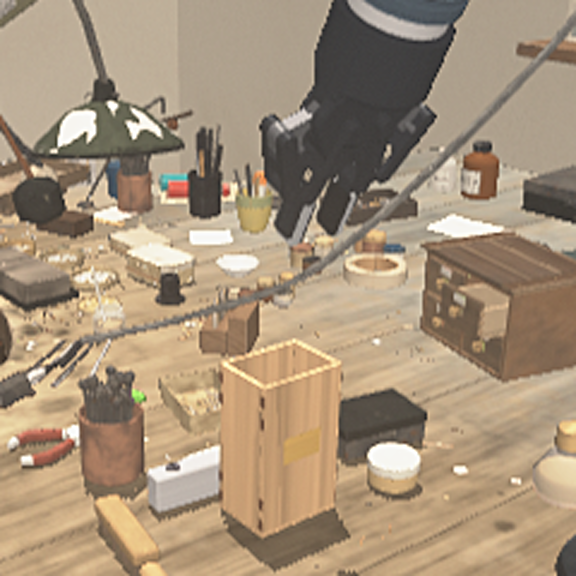

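The crop shows the fingers at crop (290–335, 215), above and in front of the box. The knuckles widen about 38 mm behind the tips, so insertion has to stay under 30 mm. Plan: tilt the tool 28°, put the fingertips in the mouth, press the front wall to tip the box, then carry the rear wall from inside on the way down.

```bash
cat >> h.py <<'E'
PY,X0,H=-.0635,.511,.0115
def pose(th,phi,cu,cv,PY=PY,x=X0,yaw=0):
    t=np.radians(th); return np.array([x,PY+cu*np.cos(t)-cv*np.sin(t),cu*np.sin(t)+cv*np.cos(t)]),R(phi,yaw)
def cu_push(de,s): return .004+(H+s*np.sin(de))/np.cos(de)
def cu_sup(de,s): return .052-(H*np.cos(de) if de>=0 else (H-s*np.sin(de))/np.cos(de))
E
python3 - <<'E'
from h import *
b=pose(0,28,.035,.103); pre=(b[0]-b[1].apply([0,0,.06]),b[1])
rows(line(now(),pre,8)+line(pre,b,8))
E
```

```text
offset [[0.0, 0.003, 0.01], [-0.001, 0.004, 0.01], [0.0, 0.004, 0.01], [0.0, 0.003, 0.01], [-0.001, 0.004, 0.01], [0.0, 0.004, 0.009], [0.0, 0.003, 0.01], [-0.001, 0.004, 0.01]] 
dr [[0.5, 0.0, 0.0], [0.0, 0.0, 0.0], [0.5, 0.0, 0.0], [0.5, 0.0, 0.0], [0.5, -0.5, 0.0], [0.0, 0.0, -0.5], [0.5, 0.0, 0.0], [0.5, 0.0, 0.0]]
offset [[0.0, 0.0, 0.007], [0.0, 0.0, 0.008], [0.0, 0.0, 0.007], [0.0, 0.0, 0.008], [0.0, 0.0, 0.007], [0.0, 0.0, 0.008], [0.0, 0.0, 0.007], [0.0, 0.0, 0.008]] 
dr [[0.0, 0.0, 0.0], [0.0, 0.0, 0.0], [0.0, 0.0, 0.0], [0.0, 0.0, 0.0], [0.0, 0.0, 0.0], [0.0, 0.0, 0.0], [0.0, 0.0, 0.0], [0.0, 0.0, 0.0]]
```

Call:
send_rows(gripper=[165,165,165,165,165,165,165,165], offset=[[0.0,0.003,0.01],[-0.001,0.004,0.01],[0.0,0.004,0.01],[0.0,0.003,0.01],[-0.001,0.004,0.01],[0.0,0.004,0.009],[0.0,0.003,0.01],[-0.001,0.004,0.01]], dr=[[0.5,0.0,0.0],[0.0,0.0,0.0],[0.5,0.0,0.0],[0.5,0.0,0.0],[0.5,-0.5,0.0],[0.0,0.0,-0.5],[0.5,0.0,0.0],[0.5,0.0,0.0]])

```text
t: 3.15
ee_pos: [0.5085, -0.0499, 0.1561]
eef_rot: [0.97, 0.006, -0.001, -0.243]
ft_force: [0.1, 0.3, 0.3]
opening: 0.349
```

Call:
send_rows(gripper=[165,165,165,165,165,165,165,165], offset=[[0.0,0.0,0.007],[0.0,0.0,0.008],[0.0,0.0,0.007],[0.0,0.0,0.008],[0.0,0.0,0.007],[0.0,0.0,0.008],[0.0,0.0,0.007],[0.0,0.0,0.008]], dr=[[0.0,0.0,0.0],[0.0,0.0,0.0],[0.0,0.0,0.0],[0.0,0.0,0.0],[0.0,0.0,0.0],[0.0,0.0,0.0],[0.0,0.0,0.0],[0.0,0.0,0.0]])

```text
t: 4.15
ee_pos: [0.5082, -0.0215, 0.1034]
eef_rot: [0.97, 0.006, -0.001, -0.243]
ft_force: [0.6, 0.6, -0.6]
opening: 0.354
```

Run:
```python
from h import *
s=bot.read_state(); print(np.round(s['qpos'],3),np.round(s['ee_pos'],4),s['ft_force'],now()[1].as_euler('xyz',degrees=True))
p,d,m=snap('scene'); 
cv2.imwrite('pics/s3.png',cv2.resize(p[120:310,240:440,::-1],None,fx=2.8,fy=2.8,interpolation=cv2.INTER_CUBIC))
W=[]
for th in np.linspace(1,15,12):
    W.append(pose(th,28+th,cu_push(np.radians(28),.027),.103))
W=[pose(0,28,cu_push(np.radians(28),.027)+.001,.103)]+W
rows(line(now(),W[0],4)+W[1:])
```

```text
[-0.485  0.17   1.964  0.447  1.286 -0.685] [ 0.5082 -0.0215  0.1034] [ 0.60995354  0.57875093 -0.57611201] [-1.51856516e+02 -2.53831749e-02  6.73434334e-01]
offset [[0.001, 0.002, -0.001], [0.001, 0.002, -0.002], [0.001, 0.003, -0.001], [0.0, 0.002, -0.001], [0.0, 0.002, -0.002], [0.0, 0.002, -0.002], [0.0, 0.001, -0.001], [0.0, 0.002, -0.002]] 
dr [[0.0, 0.0, 0.0], [0.0, 0.0, 0.5], [0.0, 0.5, 0.0], [0.0, 0.0, 0.0], [1.0, 0.0, 0.0], [1.0, 0.0, 0.0], [1.5, 0.0, 0.0], [1.0, 0.0, 0.0]]
offset [[0.0, 0.002, -0.002], [0.0, 0.002, -0.001], [0.0, 0.001, -0.002], [0.0, 0.002, -0.002], [0.0, 0.002, -0.001], [0.0, 0.001, -0.002], [0.0, 0.002, -0.002], [0.0, 0.002, -0.001]] 
dr [[1.5, 0.0, 0.0], [1.0, 0.0, 0.0], [1.5, 0.0, 0.0], [1.0, 0.0, 0.0], [1.5, 0.0, 0.0], [1.5, 0.0, 0.0], [1.0, 0.0, 0.0], [1.5, 0.0, 0.0]]
```

View pics/s3.png

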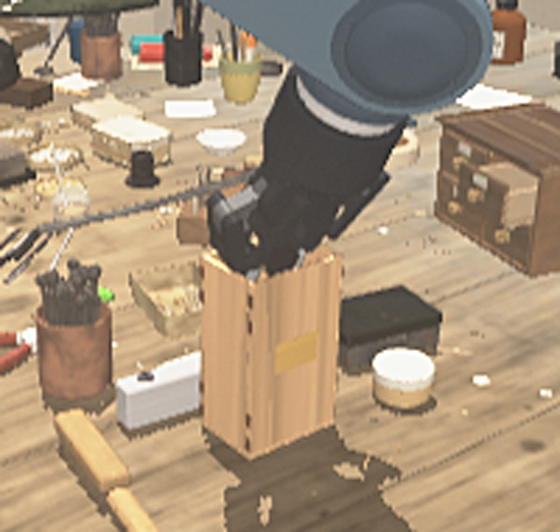

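The fingertips are in the mouth at about (250–300, 265) in the crop, and the box is still upright and untouched. Next I tip it.

Call:
send_rows(gripper=[165,165,165,165,165,165,165,165], offset=[[0.001,0.002,-0.001],[0.001,0.002,-0.002],[0.001,0.003,-0.001],[0.0,0.002,-0.001],[0.0,0.002,-0.002],[0.0,0.002,-0.002],[0.0,0.001,-0.001],[0.0,0.002,-0.002]], dr=[[0.0,0.0,0.0],[0.0,0.0,0.5],[0.0,0.5,0.0],[0.0,0.0,0.0],[1.0,0.0,0.0],[1.0,0.0,0.0],[1.5,0.0,0.0],[1.0,0.0,0.0]])

```text
t: 5.2
ee_pos: [0.5113, -0.0418, 0.1066]
eef_rot: [0.959, 0.0, 0.002, -0.282]
ft_force: [0.1, -0.3, -0.4]
opening: 0.356
```

Call:
send_rows(gripper=[165,165,165,165,165,165,165,165], offset=[[0.0,0.002,-0.002],[0.0,0.002,-0.001],[0.0,0.001,-0.002],[0.0,0.002,-0.002],[0.0,0.002,-0.001],[0.0,0.001,-0.002],[0.0,0.002,-0.002],[0.0,0.002,-0.001]], dr=[[1.5,0.0,0.0],[1.0,0.0,0.0],[1.5,0.0,0.0],[1.0,0.0,0.0],[1.5,0.0,0.0],[1.5,0.0,0.0],[1.0,0.0,0.0],[1.5,0.0,0.0]])

```text
t: 6.2
ee_pos: [0.5113, -0.0607, 0.1087]
eef_rot: [0.93, 0.001, 0.002, -0.368]
ft_force: [0.2, 0.9, 1.0]
opening: 0.352
```

```bash
cat >> h.py <<'E'
def boxface(f=None):
    """tilt and foot of the box from its -x face in the scene cloud (plane fit by SVD, wood colour)"""
    p,d,m=snap('scene'); w=cloud(d,m)
    if f: cv2.imwrite('pics/'+f,cv2.resize(p[120:310,240:440,::-1],None,fx=2.8,fy=2.8,interpolation=cv2.INTER_CUBIC))
    k=(np.abs(w[...,0]-.515)<.028)&(w[...,2]>.012)&(w[...,2]<.1)&(w[...,1]<-.03)&(w[...,1]>-.25)
    c=p.astype(int); k&=(c[...,0]>110)&(c[...,0]-c[...,2]>30)
    q=w[k]
    for _ in range(6):
        o=np.median(q,0); n=np.linalg.svd(q-q.mean(0),full_matrices=False)[2][2]; e=(q-q.mean(0))@n
        q=q[np.abs(e)<max(.002,1.5*e.std())]
    n*=-np.sign(n[1]); c0=q.mean(0); tilt=np.degrees(np.arctan2(-n[2],-n[1])); yf=c0[1]+n[2]*c0[2]/n[1]
    print('face pts',len(q),'tilt',round(tilt,1),'n',np.round(n,3),'foot y at x=%.3f: %.4f'%(c0[0],yf),'z range',q[:,2].min().round(3),q[:,2].max().round(3))
E
python3 - <<'E'
from h import *
s=bot.read_state(); print(np.round(s['ee_pos'],4),np.round(s['ft_force'],1),now()[1].as_euler('xyz',degrees=True))
boxface('s4.png')
E
```

```text
[ 0.5113 -0.0607  0.1087] [0.2 0.9 1. ] [-1.36768795e+02 -2.41389806e-01  8.59992402e-04]
face pts 738 tilt 15.0 n [ 0.005 -0.966 -0.259] foot y at x=0.515: -0.0628 z range 0.012 0.1
```

View pics/s4.png

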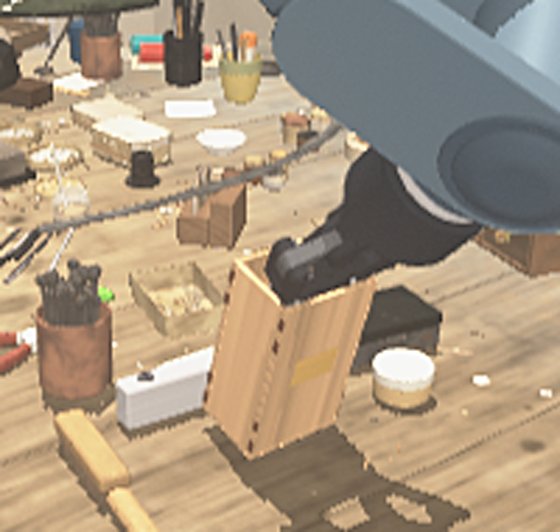

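The box leans 15° with its foot unmoved, as the crop shows (tilted box at about 290,350). Now I go slowly through the balance point.

Run:
```python
from h import *
c=cu_push(np.radians(28),.027)
rows([pose(th,28+th,c,.103) for th in np.linspace(16.5,27,8)])
```

```text
offset [[0.0, 0.001, -0.001], [0.0, 0.003, -0.002], [0.0, 0.002, -0.002], [0.0, 0.002, -0.002], [0.0, 0.002, -0.002], [0.0, 0.002, -0.001], [0.0, 0.002, -0.002], [0.0, 0.002, -0.002]] 
dr [[1.0, 0.0, 0.0], [1.5, 0.0, 0.0], [1.5, 0.0, 0.0], [1.5, 0.0, 0.0], [1.5, 0.0, 0.0], [1.5, 0.0, 0.0], [1.5, 0.0, 0.0], [1.5, 0.0, 0.0]]
```

Call:
send_rows(gripper=[165,165,165,165,165,165,165,165], offset=[[0.0,0.001,-0.001],[0.0,0.003,-0.002],[0.0,0.002,-0.002],[0.0,0.002,-0.002],[0.0,0.002,-0.002],[0.0,0.002,-0.001],[0.0,0.002,-0.002],[0.0,0.002,-0.002]], dr=[[1.0,0.0,0.0],[1.5,0.0,0.0],[1.5,0.0,0.0],[1.5,0.0,0.0],[1.5,0.0,0.0],[1.5,0.0,0.0],[1.5,0.0,0.0],[1.5,0.0,0.0]])

```text
t: 7.25
ee_pos: [0.5112, -0.0817, 0.1059]
eef_rot: [0.888, 0.001, 0.002, -0.46]
ft_force: [-0.9, 0.6, -0.3]
opening: 0.351
```

Run:
```python
from h import *
s=bot.read_state(); print(np.round(s['qpos'],3),np.round(s['ee_pos'],4),np.round(s['ft_force'],1),now()[1].as_euler('xyz',degrees=True))
boxface()
W=[]
for th in np.linspace(36,90,28):
    de=np.radians(55-th); W.append(pose(th,55,cu_sup(de,.027),.103))
rows(line(now(),W[0],4)+W)
```

```text
[-0.709  0.419  1.821  0.672  1.629 -0.934] [ 0.5112 -0.0817  0.1059] [-0.9  0.6 -0.3] [-1.25251482e+02 -2.21033658e-01 -1.90477043e-03]
face pts 556 tilt 26.8 n [ 0.003 -0.893 -0.45 ] foot y at x=0.514: -0.0631 z range 0.012 0.1
offset [[0.0, 0.001, -0.002], [0.0, 0.001, -0.002], [0.0, 0.0, -0.002], [0.0, 0.001, -0.002], [0.0, 0.0, 0.0], [0.0, 0.003, -0.003], [0.0, 0.004, -0.002], [0.0, 0.003, -0.002]] 
dr [[0.0, 0.0, 0.0], [0.0, 0.0, 0.0], [0.0, 0.0, 0.0], [0.0, 0.0, 0.0], [0.0, 0.0, 0.0], [0.0, 0.0, 0.0], [0.0, 0.0, 0.0], [0.0, 0.0, 0.0]]
offset [[0.0, 0.003, -0.003], [0.0, 0.003, -0.002], [0.0, 0.004, -0.001], [0.0, 0.003, -0.002], [0.0, 0.004, -0.002], [0.0, 0.003, -0.001], [0.0, 0.005, -0.002], [0.0, 0.004, -0.001]] 
dr [[0.0, 0.0, 0.0], [0.0, 0.0, 0.0], [0.0, 0.0, 0.0], [0.0, 0.0, 0.0], [0.0, 0.0, 0.0], [0.0, 0.0, 0.0], [0.0, 0.0, 0.0], [0.0, 0.0, 0.0]]
offset [[0.0, 0.005, -0.001], [0.0, 0.005, -0.001], [0.0, 0.004, 0.0], [0.0, 0.005, -0.001], [0.0, 0.005, 0.0], [0.0, 0.005, 0.0], [0.0, 0.005, 0.0], [0.0, 0.004, 0.001]] 
dr [[0.0, 0.0, 0.0], [0.0, 0.0, 0.0], [0.0, 0.0, 0.0], [0.0, 0.0, 0.0], [0.0, 0.0, 0.0], [0.0, 0.0, 0.0], [0.0, 0.0, 0.0], [0.0, 0.0, 0.0]]
offset [[0.0, 0.005, 0.0], [0.0, 0.005, 0.001], [0.0, 0.005, 0.001], [0.0, 0.005, 0.002], [0.0, 0.005, 0.001], [0.0, 0.005, 0.002], [0.0, 0.004, 0.002], [0.0, 0.005, 0.003]] 
dr [[0.0, 0.0, 0.0], [0.0, 0.0, 0.0], [0.0, 0.0, 0.0], [0.0, 0.0, 0.0], [0.0, 0.0, 0.0], [0.0, 0.0, 0.0], [0.0, 0.0, 0.0], [0.0, 0.0, 0.0]]
```

Call:
send_rows(gripper=[165,165,165,165,165,165,165,165], offset=[[0.0,0.001,-0.002],[0.0,0.001,-0.002],[0.0,0.0,-0.002],[0.0,0.001,-0.002],[0.0,0.0,0.0],[0.0,0.003,-0.003],[0.0,0.004,-0.002],[0.0,0.003,-0.002]], dr=[[0.0,0.0,0.0],[0.0,0.0,0.0],[0.0,0.0,0.0],[0.0,0.0,0.0],[0.0,0.0,0.0],[0.0,0.0,0.0],[0.0,0.0,0.0],[0.0,0.0,0.0]])

```text
t: 8.3
ee_pos: [0.5112, -0.1017, 0.1038]
eef_rot: [0.888, 0.001, 0.002, -0.459]
ft_force: [-0.4, -0.9, 0.5]
opening: 0.354
```

Run:
```python
from h import *
s=bot.read_state(); print(np.round(s['ee_pos'],4),np.round(s['ft_force'],1))
boxface('s5.png')
```

```text
[ 0.5112 -0.1017  0.1038] [-0.4 -0.9  0.5]
face pts 220 tilt 42.3 n [ 0.004 -0.74  -0.673] foot y at x=0.515: -0.0643 z range 0.012 0.097
```

View pics/s5.png

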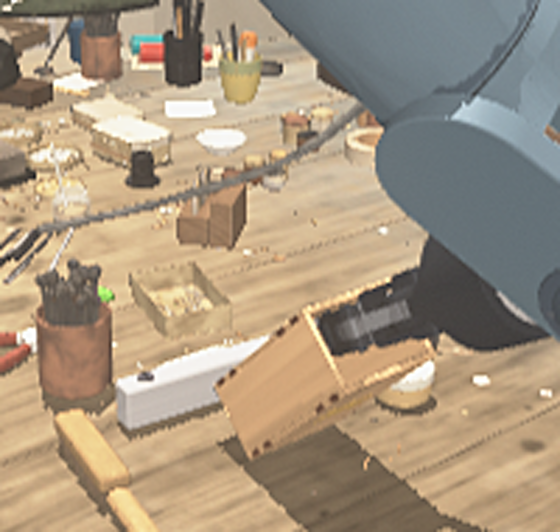

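The box rests at 42° on the fingers (mouth at about 370,340) and the foot is still in place. I lower it on.

Call:
send_rows(gripper=[165,165,165,165,165,165,165,165], offset=[[0.0,0.003,-0.003],[0.0,0.003,-0.002],[0.0,0.004,-0.001],[0.0,0.003,-0.002],[0.0,0.004,-0.002],[0.0,0.003,-0.001],[0.0,0.005,-0.002],[0.0,0.004,-0.001]], dr=[[0.0,0.0,0.0],[0.0,0.0,0.0],[0.0,0.0,0.0],[0.0,0.0,0.0],[0.0,0.0,0.0],[0.0,0.0,0.0],[0.0,0.0,0.0],[0.0,0.0,0.0]])

```text
t: 9.35
ee_pos: [0.5113, -0.1298, 0.0883]
eef_rot: [0.888, 0.001, 0.002, -0.459]
ft_force: [1.0, -0.4, 0.1]
opening: 0.353
```

Call:
send_rows(gripper=[165,165,165,165,165,165,165,165], offset=[[0.0,0.005,-0.001],[0.0,0.005,-0.001],[0.0,0.004,0.0],[0.0,0.005,-0.001],[0.0,0.005,0.0],[0.0,0.005,0.0],[0.0,0.005,0.0],[0.0,0.004,0.001]], dr=[[0.0,0.0,0.0],[0.0,0.0,0.0],[0.0,0.0,0.0],[0.0,0.0,0.0],[0.0,0.0,0.0],[0.0,0.0,0.0],[0.0,0.0,0.0],[0.0,0.0,0.0]])

```text
t: 10.35
ee_pos: [0.5114, -0.1534, 0.0583]
eef_rot: [0.888, 0.001, 0.002, -0.459]
ft_force: [0.0, -0.2, -0.2]
opening: 0.352
```

Run:
```python
from h import *
s=bot.read_state(); print(np.round(s['ee_pos'],4),np.round(s['ft_force'],1))
p,d,m=snap('scene','s6.png'); w=cloud(d,m)
# rim / side near edge: +x upper face of the box
k=(w[...,2]>.02)&(w[...,2]<.13)&(np.abs(w[...,0]-.511)<.03)&(w[...,1]<-.05)&(w[...,1]>-.12); q=w[k]
c=p[k].astype(int); q=q[(c[:,0]-c[:,2]>30)&(c[:,0]>110)]
print(len(q)); 
for y in np.arange(-.12,-.05,.01):
    t=q[np.abs(q[:,1]-y)<.005]
    if len(t): print(round(y,3),np.round([t[:,2].min(),np.median(t[:,2]),t[:,2].max()],3))
W=[]
for th in np.linspace(76,92,8):
    de=np.radians(55-th); W.append(pose(th,55,cu_sup(de,.027),.103))
rows(W)
```

```text
[ 0.5114 -0.1534  0.0583] [ 0.  -0.2 -0.2]
417
-0.12 [0.072 0.073 0.075]
-0.11 [0.069 0.071 0.073]
-0.1 [0.066 0.068 0.07 ]
-0.09 [0.063 0.065 0.067]
-0.08 [0.06  0.062 0.064]
-0.07 [0.057 0.059 0.061]
-0.06 [0.055 0.056 0.058]
offset [[0.0, 0.005, 0.0], [0.0, 0.006, 0.001], [0.0, 0.006, 0.001], [0.0, 0.005, 0.002], [0.0, 0.006, 0.002], [0.0, 0.005, 0.002], [0.0, 0.006, 0.003], [0.0, 0.005, 0.003]] 
dr [[0.5, 0.0, 0.0], [0.0, 0.0, 0.0], [0.0, 0.0, 0.0], [0.0, 0.0, 0.0], [0.0, 0.0, 0.0], [0.0, 0.0, 0.0], [0.0, 0.0, 0.0], [0.0, 0.0, 0.0]]
```

Call:
send_rows(gripper=[165,165,165,165,165,165,165,165], offset=[[0.0,0.005,0.0],[0.0,0.006,0.001],[0.0,0.006,0.001],[0.0,0.005,0.002],[0.0,0.005,0.002],[0.0,0.005,0.002],[0.0,0.005,0.002],[0.0,0.005,0.003]], dr=[[0.5,0.0,0.0],[0.0,0.0,0.0],[0.0,0.0,0.0],[0.0,0.0,0.0],[0.0,0.0,0.0],[0.0,0.0,0.0],[0.0,0.0,0.0],[0.0,0.0,0.0]])

```text
t: 11.4
ee_pos: [0.5115, -0.1663, 0.0165]
eef_rot: [0.886, 0.001, 0.002, -0.463]
ft_force: [-0.1, -0.5, -0.5]
opening: 0.354
```

Run:
```python
from h import *
s=bot.read_state(); print(np.round(s['ee_pos'],4),np.round(s['ft_force'],1))
p,d,m=snap('scene','s7.png'); w=cloud(d,m)
k=(w[...,2]>.02)&(w[...,2]<.13)&(np.abs(w[...,0]-.511)<.03)&(w[...,1]<-.05)&(w[...,1]>-.17); q=w[k]
c=p[k].astype(int); q=q[(c[:,0]-c[:,2]>30)&(c[:,0]>110)]
for y in np.arange(-.17,-.05,.02):
    t=q[np.abs(q[:,1]-y)<.005]
    if len(t): print(round(y,3),np.round(np.median(t[:,2]),4))
```

```text
[ 0.5115 -0.1663  0.0165] [-0.1 -0.5 -0.5]
-0.17 0.055
-0.15 0.055
-0.13 0.055
-0.11 0.055
-0.09 0.055
-0.07 0.0549
```

It lies flat: the top face reads 0.055 m along its whole length. I withdraw along the finger axis.

Call:
send_rows(gripper=[165,165,165,165,165,165,165,165], offset=[[0,0,-0.006],[0,0,-0.01],[0,0,-0.014],[0,0,-0.018],[0,0,-0.018],[0,0,-0.018],[0,0,-0.016],[0,0,-0.01]], dr=[[0,0,0],[0,0,0],[0,0,0],[0,0,0],[0,0,0],[0,0,0],[0,0,0],[0,0,0]])

```text
t: 12.45
ee_pos: [0.5114, -0.2579, 0.0803]
eef_rot: [0.887, 0.001, 0.002, -0.463]
ft_force: [-0.4, 0.1, 1.4]
opening: 0.352
```

```bash
cat >> h.py <<'E'
BC=np.array([.5016,.0152]); BA=np.radians(84.86); BX=np.array([np.cos(BA),np.sin(BA)]); BY=np.array([-BX[1],BX[0]])
def boxtop(f=None):
    p,d,m=snap('top',f); w=cloud(d,m); c=p.astype(int)
    k=(w[...,2]>.047)&(w[...,2]<.062)&(np.abs(w[...,0]-.515)<.09)&(w[...,1]<.03)&(w[...,1]>-.24)&(c[...,0]-c[...,2]>30)
    k=cv2.morphologyEx(k.astype(np.uint8),cv2.MORPH_OPEN,np.ones((3,3)))
    n,l,st,_=cv2.connectedComponentsWithStats(k); q=w[l==1+np.argmax(st[1:,4])]
    r=cv2.minAreaRect((q[:,:2]*1000).astype(np.float32)); b=cv2.boxPoints(r)/1000-BC
    print('top z',np.round(np.median(q[:,2]),4),np.round(r[0],1),np.round(r[1],1),round(r[2],2))
    print('corners in bar frame mm (x,y)',np.round(1000*np.stack([b@BX,b@BY],1),1).tolist())
E
python3 - <<'E'
from h import *
s=bot.read_state(); print(np.round(s['ee_pos'],4),np.round(s['ft_force'],1),np.round(s['qpos'],2))
boxtop('t2.png')
E
```

```text
[ 0.5114 -0.2579  0.0803] [-0.4  0.1  1.4] [-0.9   0.65  1.53  0.55  1.77 -1.03]
top z 0.0556 [ 511.4 -125. ] [ 76.7 130.3] 0.22
corners in bar frame mm (x,y) [[-77.5, 22.0], [-207.2, 9.8], [-200.0, -66.5], [-70.3, -54.4]]
```

View pics/t2.png

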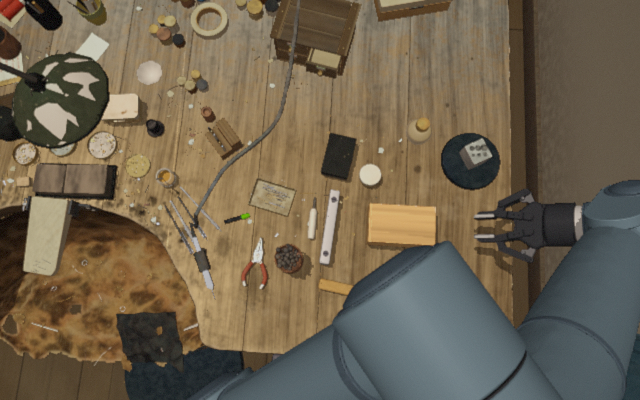

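The box lies flat at (403,224), with its mouth towards the gripper at (500,226). In the bar frame its bottom is about 64 mm from the stop face and it is turned 5.3°. Next the tool goes upright behind the mouth, square to the bar.

```bash
cat >> h.py <<'E'
YB=np.degrees(BA)-90
def bp(bx,by,z,yaw=YB): 
    xy=BC+bx*BX+by*BY; return np.array([xy[0],xy[1],z]),R(0,yaw)
E
python3 - <<'E'
from h import *
a=bp(-.240,-.026,.09); b=bp(-.235,-.026,.016); print(a[0],b[0])
rows(line(now(),a,8)+line(a,b,8))
E
```

```text
[ 0.50599393 -0.22616423  0.09      ] [ 0.50644188 -0.22118434  0.016     ]
offset [[-0.001, -0.003, 0.003], [0.0, -0.004, 0.002], [-0.001, -0.004, 0.002], [-0.001, -0.004, 0.001], [-0.001, -0.004, 0.001], [-0.001, -0.004, 0.0], [-0.001, -0.004, 0.0], [-0.001, -0.004, 0.0]] 
dr [[-7.0, 0.5, 0.5], [-7.0, 0.0, 0.5], [-6.5, 0.5, 1.0], [-7.0, 0.0, 0.5], [-7.0, 0.5, 0.5], [-7.0, 0.0, 0.5], [-6.5, 0.5, 0.5], [-7.0, 0.0, 1.0]]
offset [[0.0, -0.001, 0.009], [0.0, 0.0, 0.009], [0.0, -0.001, 0.009], [0.0, -0.001, 0.01], [0.0, 0.0, 0.009], [0.0, -0.001, 0.009], [0.0, -0.001, 0.009], [0.0, 0.0, 0.01]] 
dr [[0.0, 0.0, 0.0], [0.0, 0.0, 0.0], [0.0, 0.0, 0.0], [0.0, 0.0, 0.0], [0.0, 0.0, 0.0], [0.0, 0.0, 0.0], [0.0, 0.0, 0.0], [0.0, 0.0, 0.0]]
```

Call:
send_rows(gripper=[70,70,70,70,70,70,70,70], offset=[[-0.001,-0.003,0.003],[0.0,-0.004,0.002],[-0.001,-0.004,0.002],[-0.001,-0.004,0.001],[-0.001,-0.004,0.001],[-0.001,-0.004,0.0],[-0.001,-0.004,0.0],[-0.001,-0.004,0.0]], dr=[[-7.0,0.5,0.5],[-7.0,0.0,0.5],[-6.5,0.5,1.0],[-7.0,0.0,0.5],[-7.0,0.5,0.5],[-7.0,0.0,0.5],[-6.5,0.5,0.5],[-7.0,0.0,1.0]])

```text
t: 13.5
ee_pos: [0.5054, -0.224, 0.0886]
eef_rot: [0.999, -0.046, -0.002, 0.001]
ft_force: [0.9, 0.8, 0.0]
opening: 0.723
```

Call:
send_rows(gripper=[70,70,70,70,70,70,70,70], offset=[[0.0,-0.001,0.009],[0.0,0.0,0.009],[0.0,-0.001,0.009],[0.0,-0.001,0.01],[0.0,0.0,0.009],[0.0,-0.001,0.009],[0.0,-0.001,0.009],[0.0,0.0,0.01]], dr=[[0.0,0.0,0.0],[0.0,0.0,0.0],[0.0,0.0,0.0],[0.0,0.0,0.0],[0.0,0.0,0.0],[0.0,0.0,0.0],[0.0,0.0,0.0],[0.0,0.0,0.0]])

```text
t: 14.5
ee_pos: [0.5058, -0.2191, 0.0139]
eef_rot: [0.999, -0.046, -0.002, -0.001]
ft_force: [0.2, -0.6, 0.6]
opening: 0.725
```

Run:
```python
from h import *
s=bot.read_state(); print(np.round(s['ee_pos'],4),np.round(s['ft_force'],1),now()[1].as_euler('xyz',degrees=True))
p,d,m=snap('scene'); w=cloud(d,m)
cv2.imwrite('pics/s8.png',cv2.resize(p[170:350,260:500,::-1],None,fx=2.8,fy=2.8,interpolation=cv2.INTER_CUBIC))
pos,r=now(); 
k=(w[...,2]>.006)&(w[...,2]<.06)&(np.abs(w[...,0]-pos[0])<.08)&(np.abs(w[...,1]-pos[1])<.025)&(p.max(-1)<80)
l=w[k]; print('dark pts',len(l),'z',np.round([l[:,2].min()],3), 'local min/max',np.round(1000*r.inv().apply(l-pos).min(0)),np.round(1000*r.inv().apply(l-pos).max(0)))
rows(line(now(),bp(-.185,-.026,.016),16))
```

```text
[ 0.5058 -0.2191  0.0139] [ 0.2 -0.6  0.6] [-179.88282665    0.2315723    -5.28984183]
dark pts 326 z [0.02] local min/max [-46. -11. -48.] [45. 13. -8.]
offset [[0.0, -0.003, 0.0], [0.0, -0.003, 0.0], [0.0, -0.003, -0.001], [0.0, -0.003, 0.0], [0.001, -0.003, 0.0], [0.0, -0.003, 0.0], [0.0, -0.003, 0.0], [0.0, -0.003, -0.001]] 
dr [[0.0, 0.0, 0.0], [0.0, 0.0, 0.0], [0.0, 0.0, 0.0], [0.0, 0.0, 0.0], [0.0, 0.0, 0.0], [0.0, 0.0, 0.0], [0.0, 0.0, 0.0], [0.0, 0.0, 0.0]]
offset [[0.0, -0.003, 0.0], [0.0, -0.003, 0.0], [0.0, -0.003, 0.0], [0.0, -0.003, 0.0], [0.0, -0.003, -0.001], [0.0, -0.003, 0.0], [0.001, -0.003, 0.0], [0.0, -0.003, 0.0]] 
dr [[0.0, 0.0, 0.0], [0.0, 0.0, 0.0], [0.0, 0.0, 0.0], [0.0, 0.5, 0.0], [0.0, 0.0, 0.0], [0.0, 0.0, 0.0], [0.0, 0.0, 0.0], [0.0, 0.0, 0.0]]
```

View pics/s8.png

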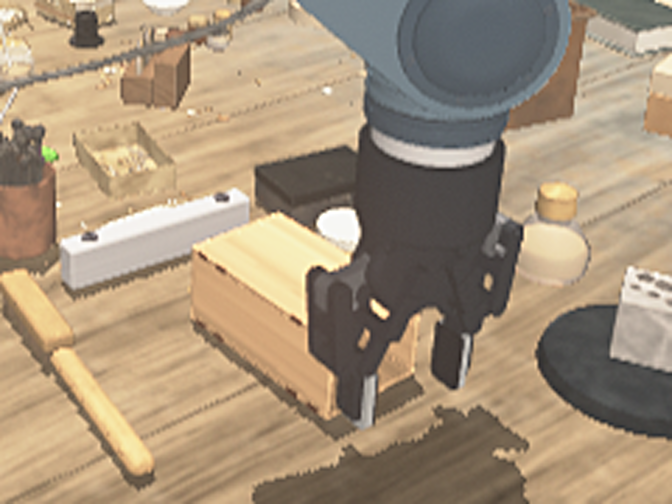

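The fingers stand just behind the mouth (crop 355,390 and 455,370), spanning both side walls with the tips about 2 cm up. I push towards the stop.

Call:
send_rows(gripper=[70,70,70,70,70,70,70,70], offset=[[0.0,-0.003,0.0],[0.0,-0.003,0.0],[0.0,-0.003,0.0],[0.0,-0.003,0.0],[0.0,-0.003,0.0],[0.0,-0.003,0.0],[0.0,-0.003,0.0],[0.0,-0.003,0.0]], dr=[[0.0,0.0,0.0],[0.0,0.0,0.0],[0.0,0.0,0.0],[0.0,0.0,0.0],[0.0,0.0,0.0],[0.0,0.0,0.0],[0.0,0.0,0.0],[0.0,0.0,0.0]])

```text
t: 15.55
ee_pos: [0.508, -0.1953, 0.0146]
eef_rot: [0.999, -0.046, -0.002, -0.001]
ft_force: [-1.0, -2.4, 0.3]
opening: 0.725
```

Call:
send_rows(gripper=[70,70,70,70,70,70,70,70], offset=[[0.0,-0.003,0.0],[0.0,-0.003,0.0],[0.0,-0.003,0.0],[0.0,-0.003,0.0],[0.0,-0.003,0.0],[0.0,-0.003,0.0],[0.0,-0.003,0.0],[0.0,-0.003,0.0]], dr=[[0.0,0.0,0.0],[0.0,0.0,0.0],[0.0,0.0,0.0],[0.0,0.0,0.0],[0.0,0.0,0.0],[0.0,0.0,0.0],[0.0,0.0,0.0],[0.0,0.0,0.0]])

```text
t: 16.55
ee_pos: [0.5103, -0.1712, 0.0146]
eef_rot: [0.999, -0.046, -0.002, -0.001]
ft_force: [0.4, -2.1, 0.7]
opening: 0.725
```

Run:
```python
from h import *
s=bot.read_state(); print(np.round(s['ee_pos'],4),np.round(s['ft_force'],1), 'bar x',(np.array(s['ee_pos'][:2])-BC)@BX,(np.array(s['ee_pos'][:2])-BC)@BY)
boxtop('t3.png')
```

```text
[ 0.5103 -0.1712  0.0146] [ 0.4 -2.1  0.7] bar x -0.1849072271801089 -0.025336852731524716
top z 0.0555 [521.7 -84.3] [105.4  76.7] 84.94
corners in bar frame mm (x,y) [[-150.0, 9.4], [-149.9, -67.3], [-44.5, -67.2], [-44.6, 9.5]]
```

The push squared the box to the bar (84.94° against 84.86°), with 34.5 mm still to go.

Call:
send_rows(gripper=[70,70,70,70,70,70,70,70], offset=[[0.0,-0.004,0.0],[0.0,-0.004,0.0],[0.0,-0.004,0.0],[0.0,-0.004,0.0],[0.0,-0.004,0.0],[0.0,-0.004,0.0],[0.0,-0.004,0.0],[0.0,-0.003,0.0]], dr=[[0.0,0.0,0.0],[0.0,0.0,0.0],[0.0,0.0,0.0],[0.0,0.0,0.0],[0.0,0.0,0.0],[0.0,0.0,0.0],[0.0,0.0,0.0],[0.0,0.0,0.0]])

```text
t: 17.6
ee_pos: [0.513, -0.1402, 0.0146]
eef_rot: [0.999, -0.046, -0.002, -0.001]
ft_force: [0.7, -2.4, -0.4]
opening: 0.729
```

Call:
send_rows(gripper=[70,70,70,70,70,70,70,70], offset=[[0.0,-0.001,0.0],[0.0,-0.001,0.0],[0.0,-0.001,0.0],[0.0,0.0,0.0],[0.0,0.0,0.0],[0.0,0.0,0.0],[0.0,0.0,0.0],[0.0,0.0,0.0]], dr=[[0.0,0.0,0.0],[0.0,0.0,0.0],[0.0,0.0,0.0],[0.0,0.0,0.0],[0.0,0.0,0.0],[0.0,0.0,0.0],[0.0,0.0,0.0],[0.0,0.0,0.0]])

```text
t: 18.6
ee_pos: [0.5133, -0.1375, 0.0146]
eef_rot: [0.999, -0.046, -0.002, -0.001]
ft_force: [0.3, -0.0, -0.2]
opening: 0.724
```

Run:
```python
from h import *
s=bot.read_state(); print(np.round(s['ee_pos'],4),np.round(s['ft_force'],1), 'bar x',(np.array(s['ee_pos'][:2])-BC)@BX)
boxtop('t4.png')
```

```text
[ 0.5133 -0.1375  0.0146] [ 0.3 -0.  -0.2] bar x -0.15100552344721202
top z 0.0555 [525.2 -46.1] [96.2 77.1] 84.49
corners in bar frame mm (x,y) [[-106.8, 9.8], [-107.3, -67.2], [-11.1, -67.9], [-10.6, 9.2]]
```

Under 1 mm is left, so I push gently to contact, one mm at a time.

Call:
send_rows(gripper=[70,70,70,70,70,70,70,70], offset=[[0.0,-0.001,0.0],[0.0,0.0,0.0],[0.0,0.0,0.0],[0.0,0.0,0.0],[0.0,0.0,0.0],[0.0,0.0,0.0],[0.0,0.0,0.0],[0.0,0.0,0.0]], dr=[[0.0,0.0,0.0],[0.0,0.0,0.0],[0.0,0.0,0.0],[0.0,0.0,0.0],[0.0,0.0,0.0],[0.0,0.0,0.0],[0.0,0.0,0.0],[0.0,0.0,0.0]])

```text
t: 19.65
ee_pos: [0.5134, -0.1367, 0.0147]
eef_rot: [0.999, -0.046, -0.002, -0.001]
ft_force: [0.9, -2.9, -0.6]
opening: 0.722
```

Call:
send_rows(gripper=[70,70,70,70,70,70,70,70], offset=[[0.0,-0.001,0.0],[0.0,0.0,0.0],[0.0,0.0,0.0],[0.0,0.0,0.0],[0.0,0.0,0.0],[0.0,0.0,0.0],[0.0,0.0,0.0],[0.0,0.0,0.0]], dr=[[0.0,0.0,0.0],[0.0,0.0,0.0],[0.0,0.0,0.0],[0.0,0.0,0.0],[0.0,0.0,0.0],[0.0,0.0,0.0],[0.0,0.0,0.0],[0.0,0.0,0.0]])

```text
t: 20.65
ee_pos: [0.5138, -0.1366, 0.0149]
eef_rot: [0.999, -0.046, -0.002, -0.0]
ft_force: [-0.8, -7.3, -1.7]
opening: 0.729
```

Contact: 7 N and no further motion. I back off straight and then rise.

Call:
send_rows(gripper=[70,70,70,70,70,70,70,70], offset=[[0.0,0.005,0.0],[0.0,0.01,0.0],[0.0,0.015,0.0],[0.0,0.02,0.0],[0.0,0.02,-0.01],[0.0,0.015,-0.03],[0.0,0.01,-0.04],[0.0,0.0,-0.03]], dr=[[0.0,0.0,0.0],[0.0,0.0,0.0],[0.0,0.0,0.0],[0.0,0.0,0.0],[0.0,0.0,0.0],[0.0,0.0,0.0],[0.0,0.0,0.0],[0.0,0.0,0.0]])

```text
t: 21.65
ee_pos: [0.5055, -0.2328, 0.1272]
eef_rot: [0.999, -0.047, -0.001, -0.0]
ft_force: [0.5, 0.3, 0.4]
opening: 0.727
```

Run:
```python
from h import *
s=bot.read_state(); print(np.round(s['ee_pos'],4),np.round(s['ft_force'],1))
boxtop('t5.png')
p,d,m=snap('scene'); cv2.imwrite('pics/s9.png',p[:,:,::-1])
```

```text
[ 0.5055 -0.2328  0.1272] [0.5 0.3 0.4]
top z 0.0556 [524.  -62.1] [129.8  77.1] 84.85
corners in bar frame mm (x,y) [[-139.9, 9.4], [-139.9, -67.8], [-10.1, -67.8], [-10.1, 9.3]]
```

View pics/t5.png

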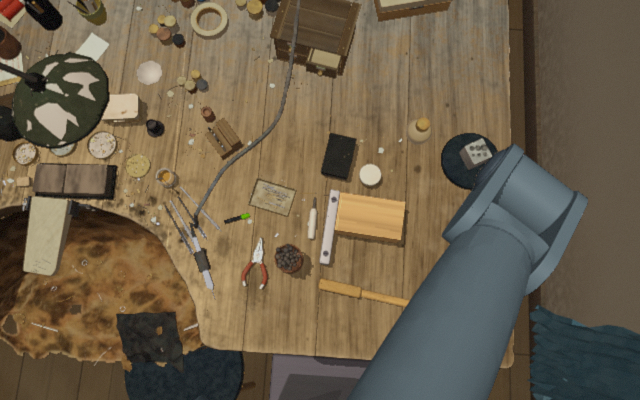

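View pics/s9.png

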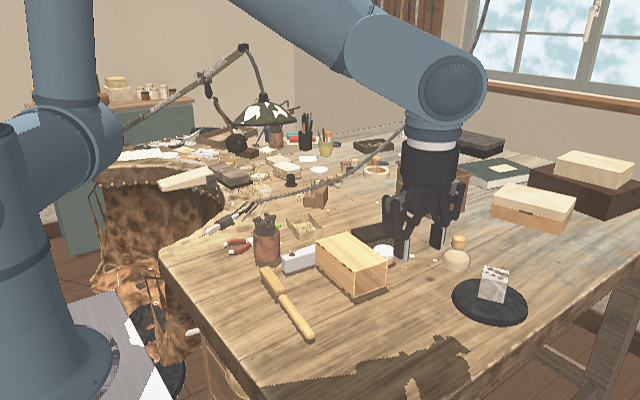

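The top view shows the box flush against the bar at (370,216), with the cup, brush, pot and engraver where they were. The scene view shows the mouth facing away from the stop and the gripper clear. I hand the job in.

```bash
python3 -c "
from station import bot
print(bot.finish_job())"
```

```text
the job is handed in; nothing more can be done
None
```

The graver box now lies flat on its brass-plate side, with its bottom flush against the bench stop and its mouth facing away. The job is handed in, but no verdict was reported.

I tipped the box with the fingertips inside its mouth and carried it down on the rear wall from inside. I then pushed it square against the stop from the rim until the contact force reached about 7 N, and drew the gripper clear.

| Last check | Measured | Limit |
|---|---|---|
| Bottom to stop face | about 0.1 mm | 6 mm |
| Squareness to the bar | within 0.001 rad | 0.06 rad |
| Offset from the bar's middle | about 29 mm | 50 mm |
| Height of the top face | 55.6 mm (box is 56 mm thick) | – |
| Time used | about 22 s | 72 s |

- **Other things on the bench:** in the final pictures they looked unmoved; I did not re-measure them.
- **Turning speed:** I did not measure it directly. The tilt followed the commanded path at each check, with the foot staying within about 1.5 mm.
- **One disagreement:** on entering the mouth, the tool was about 7 mm from the planned position, probably because I read its pose before the arm had settled. It showed no contact force and I corrected it before tipping.

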